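# Seat a silver ferrule on the bent mandrel and lock it

### The job

Ready the silver ferrule for chasing: swing the keeper bar out of the way, push the ferrule along the bent mandrel rod, round the bend, until it sits fully home against the shoulder at the fixed end, then swing the keeper fully shut behind it. Leave the hammer, bowl, punch and sheathed knife lying where they are.

Things in the scene. Friction and masses are not known exactly. Their poses are not given: they have to be found in the camera images.
- stand: Fixed mandrel stand: wooden board 20 mm thick (x -215..45, y -135..225 mm in its frame) with a level, bent, 16 mm round steel rod, axis 100 mm above the bench. Origin on the bench under the start of the bend, z up. In this frame (mm) the rod runs from its free end (0, -123) straight along +y to (0, 0), then bends 70 deg towards -x at 130 mm radius about (-130, 0) to (-85.5, 122.2)
- ferrule: Hollow silver ferrule: beaded ring, 46 mm outer diameter, 30 mm long, bore 21 mm, about 180 g, hanging loosely (2.5 mm low) on the rod's straight lead-in near the free end. Origin at its centre; its own y axis is the bore axis, along the rod towards the bend at the start. It slides with light friction and turns freely on the rod
- home (a point): Where the ferrule's centre is when fully home, its front face on the shoulder (97.5 mm above the bench). After the bend the rod runs straight 42 mm along (-0.940, 0.342) of the stand's frame to the shoulder, a dark steel disc 44 mm wide, 10 mm thick, before a 36 mm square post whose top is 112 mm above the bench. Home is 27 mm past the bend's end
- rod_tip (a point): The rounded free end of the rod, on its axis, 100 mm above the bench
- pivot (a point): Centre of the keeper's upright pivot on a post outside the bend, 48 mm from the rod's axis (3 mm past the bend's end along the last straight), 114 mm above the bench; its cap's top is 122 mm above the bench. The keeper is a flat steel bar 12 mm wide, 110 to 118 mm above the bench; its blocking arm reaches 71 mm from the pivot, over the rod; its tail, opposite, carries the pin
- keeper_pin (a point): Upright round handle pin on the keeper's tail, 55 mm from the pivot, 12 mm in diameter, standing from the bar's top (118 mm above the bench) to 165 mm; the point is on its axis, 145 mm up
- keeper (a joint): Keeper angle (rad): 0 is fully shut at its stop, square across the rod, its edge 3 mm behind the home ferrule's rear face; grows to 1.8 opening anticlockwise seen from above: the pin swings the way the ferrule is pushed home, the blocking arm back towards the incoming ferrule. Stays where left; about 1 N at the pin moves it. Starts at 0 to 0.3; the ferrule passes above 1.3, fingers too at 1.5
- hammer: Bystander: hammer, 220 mm, lying on the bench to the right
- bowl: Bystander: brass bowl, 90 mm wide, 45 mm tall, on the bench to the right
- punch: Bystander: small steel chasing punch, 100 x 12 x 9 mm, lying on the stand's board inside the bend
- knife: Bystander: sheathed knife, 260 mm long, 16 mm thick, lying on the bench to the left
Not all that is in view belongs to the job. Of the things like the ferrule, leave any that is orange; of the rest the smaller one is meant.

How it is judged:
At the end, for the whole second after the job is handed in: the ferrule's centre is within 7 mm of its home point against the shoulder, the keeper is within 0.08 rad of fully shut behind it, and both are at rest (distance between ferrule and home below 0.007 m and value of joint keeper below 0.08 rad and linear speed of ferrule below 0.02 m/s and velocity of joint keeper between -0.05 and 0.05 rad/s); the robot touches nothing.
It fails at once if the hammer, bowl, punch or knife is moved more than 30 mm (distance of any of hammer, bowl, punch, knife from where it was at the start of the episode above 0.03 m).
It also fails if it takes over 64 s, if anything falls off the work surface, if the arm or the gripper's body presses on something with over 40 N, if the wrist force passes 120 N, or if a joint passes its speed limit or range.

### The arm

A 7-joint arm with a two-finger parallel gripper is mounted at the origin on the work surface. World frame = base frame: x ahead of the robot, y to its left, z up, the work surface at z = 0. Lengths are in m, angles in rad, forces in N, time in s.
With the tool pointing down it reaches from about 0.35 to 0.9 m from the base axis. Payload 7.2 kg.
Tool frame: the origin (TCP) lies between the finger pads; the fingertips stand 14 mm ahead of it and the grasp point (between the pads) lies 5 mm behind it; z points along the fingers, y is the line along which they close (so a half turn about z gives the same grasp; the last joint's range is limited). The gripper opens to 85 mm and grips with 20 to 120 N. Pads are 22 mm wide; open, the fingers measure 114 mm over their backs; the gripper's body (76 mm by 85 mm) begins 54 mm behind the grasp point. The pads swing forward as they close: fully open they stand 13 mm farther back than shut.
Start: joints at [-1.195, 0.411, -0.013, 1.596, 0.006, 1.134, -0.082], TCP at [0.268, 0.564, 0.245] pointing down, gripper open.
Joint ranges: [-2.95, 2.95], [-0.29, 1.99], [-1.47, 1.44], [0.14, 2.54], [-1.03, 4.17], [0.13, 1.85], [-2.86, 2.86]. Speed limits (rad/s): [2.39, 2.39, 3.01, 3.01, 3.14, 3.14, 3.14].

### API

Orientations are given as a unit quaternion [x, y, z, w].
In Python, from workcell import manip, grab_frame, camera_params, models gives the robot as it stands.
- The arm moves only by the shell command python3 -m creep 'ROWS'. ROWS is text: rows parted by semicolons, each of 7 numbers parted by spaces: the turn, a rotation vector about the world's x, y, z in rad, then the shift along the world's x, y, z in mm, then the opening, from 0 (shut) to 1 (fully open). A call has 1 to 20 rows; each row is the pose to reach, as a shift and turn from the pose commanded when the call began; what a row does not reach only later rows make up. A row lasts 1/12 s, in which the tool goes at most 41.7 mm and 7.16 degrees, less where a joint would pass 70% of its speed; a pose out of reach is approached as far as the arm can. A call with a gripper value outside its range is refused whole. The fingers move at their own pace and stop on an object; the grip force is fixed at half the most. Time passes only in rows, so rows that repeat a pose let the fingers close. It gives the time, the measured TCP pose, the force, the opening and the grip force at its end, in the units of the state.
- manip.get_obs(): the state, without advancing time (a new reading comes with each control period).
- grab_frame(name): name is "scene" or "top" or "wrist"; returns (picture, depth): 384x512x3 uint8, red, green, blue; 384x512 float32, m along the optical axis (not along the pixel's ray), 0 where there is no reading.
- camera_params(name): a dict with "camera_matrix" (3x3 intrinsics, pixels), "rvec" (rotation vector, rad) and "tvec" (3), from world to camera coordinates, as OpenCV has them. Camera axes: x right, y down, z forward; pixel columns grow to the right and rows downward; lengths in m; the calibration is good to about 2 mm. A picture is of the moment at which its call begins: read the wrist's pose just before it. camera_params takes no time and is no camera call; for the wrist camera it gives the pose at the moment of the call.
- manip.hand_in(): hands the job in; it is judged then, once.
Trained networks look in the newest picture that a camera, given by its name, has taken for a name from the list of things; names that differ only in an ending like _2 or _b are one class to them, and where a whole thing is asked for, a point or a joint stands for the part that bears it (a point fixed in the world has none). Each returns a list of dicts, best first, with "p" (0 to 1); they miss things now and then, are a little off and sometimes report something else, mostly with a low value. They report only what shows in the picture. A call takes as long as a camera call. They do not tell look-alikes from the thing itself.
- models.search_frame(camera, label): "point" ([x, y, z] in m, in the coordinates of the camera as it stood for that picture, good to about 4 mm: the middle of the surface that is visible of it).
- models.place_of(camera, label): "point" ([x, y, z] in m, in the coordinates of the camera as it stood for that picture, good to about 4 mm: a listed point, or the origin of a listed thing).
The state is a dict: "time": time; "joint_positions": joint angles; "qd": joint speeds; "effort": joint torques, N m; "position": TCP position; "ee_rot": TCP orientation; "contact_force": force on the tool from outside, world axes, zero at the start; "moment": the same for the moment, N m; "gripper_width": opening from 0.0 (shut) to 1.0 (fully open); "finger_force": force on a finger pad.
Only numpy, scipy, OpenCV 4.12 (cv2) and the standard library are available. Lean on these libraries where they do the work, as an engineer would, in place of code of your own. Each camera call takes 0.05 s, during which the arm holds its last target. There are 200 camera calls.

## Working session

There is one attempt and no reset: what is moved stays moved. The work goes in short steps, Python scripts to look and compute and a shell command to move; the robot and the scene stay as the last step left them, time stands still between calls to the robot, and variables do not carry over. Pictures are saved under pics/ and viewed, at most 10 in all, crops included, and the job is handed in when it is done.

```bash
mkdir -p pics; cat > h.py <<'E'
import numpy as np, cv2
from workcell import manip, grab_frame, camera_params, models
def w2c(n):
    p=camera_params(n); R=cv2.Rodrigues(np.array(p["rvec"],float))[0]; return np.array(p["camera_matrix"]),R,np.array(p["tvec"],float).ravel()
def toW(n,pt):
    K,R,t=w2c(n); return R.T@(np.array(pt)-t)
def proj(n,P):
    K,R,t=w2c(n); c=np.atleast_2d(P)@R.T+t; u=c@K.T; return u[:,:2]/u[:,2:]
def cloud(n,d):
    K,R,t=w2c(n); v,u=np.mgrid[:384,:512]; r=np.stack([(u-K[0,2])/K[0,0],(v-K[1,2])/K[1,1],np.ones_like(u)],-1)*d[...,None]
    return (r-t)@R
def save(n,img): cv2.imwrite("pics/"+n+".png",img[:,:,::-1])
E
python3 - <<'E'
from h import *
np.set_printoptions(precision=4,suppress=True)
for n in ["scene","top"]:
    im,d=grab_frame(n); save(n+"0",im); np.save(n+"_d.npy",d);np.save(n+"_i.npy",im)
    for l in ["stand","ferrule","home","rod_tip","pivot","keeper_pin","punch","knife"]:
        r=models.place_of(n,l); print(n,l,[(round(x["p"],2),toW(n,x["point"])) for x in r[:4]])
print(manip.get_obs())
a=np.hstack([np.load("scene_i.npy"),np.load("top_i.npy")]); 
E
```

```text
scene stand [(0.73, array([ 0.6495, -0.1127,  0.0979])), (0.65, array([0.6346, 0.0063, 0.0003]))]
scene ferrule [(0.84, array([ 0.6044, -0.2561,  0.0298])), (0.59, array([ 0.5004, -0.2846,  0.0274])), (0.48, array([ 0.639 , -0.014 ,  0.0941]))]
scene home [(0.93, array([0.5106, 0.128 , 0.0938]))]
scene rod_tip [(0.66, array([ 0.648 , -0.1125,  0.0994]))]
scene pivot [(0.71, array([0.5424, 0.1663, 0.1101]))]
scene keeper_pin [(0.81, array([0.5595, 0.2218, 0.1414])), (0.7, array([ 0.6413, -0.0141,  0.0966]))]
scene punch [(0.53, array([ 0.4933, -0.0439,  0.0205]))]
scene knife [(0.61, array([0.6011, 0.4735, 0.0047]))]
top stand [(0.74, array([0.6344, 0.0052, 0.0007]))]
top ferrule [(0.77, array([ 0.6028, -0.258 ,  0.0363])), (0.66, array([ 0.5011, -0.2886,  0.0229])), (0.64, array([ 0.5963, -0.4689,  0.0023])), (0.59, array([ 0.639 , -0.0167,  0.1002]))]
top home [(0.58, array([0.5095, 0.1246, 0.0966]))]
top rod_tip [(0.92, array([ 0.6448, -0.1115,  0.1023]))]
top pivot [(0.95, array([0.5427, 0.167 , 0.1141]))]
top keeper_pin [(0.73, array([0.555 , 0.2196, 0.1403])), (0.27, array([0.5426, 0.1657, 0.1151]))]
top punch [(0.56, array([ 0.6357,  0.0071, -0.0009])), (0.5, array([ 0.4904, -0.0443,  0.0196]))]
top knife [(0.86, array([0.5914, 0.4772, 0.0013]))]
{'time': 0.9, 'joint_positions': array([-1.1952,  0.411 , -0.0127,  1.5962,  0.0056,  1.1343, -0.0822]), 'qd': array([ 0.0009, -0.0002,  0.    ,  0.0026,  0.0002, -0.0013,  0.0007]), 'effort': array([  0.0001, -60.0379,   0.6812, -29.9737,   0.0139,   0.0017,
        -0.    ]), 'position': array([0.2684, 0.5645, 0.2453]), 'ee_rot': array([0.2201, 0.9755, 0.0001, 0.    ]), 'contact_force': array([ 0.9773, -0.1465,  0.9215]), 'moment': array([-0.0058,  0.0562,  0.0061]), 'finger_force': 0.0, 'gripper_width': 1.0018509660400223}
```

```bash
ls pics
```

```text
scene0.png
top0.png
```

View pics/scene0.png

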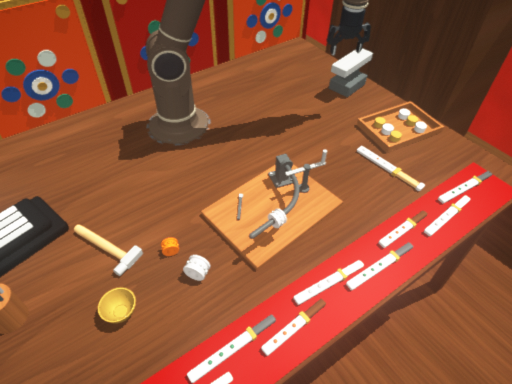

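View pics/top0.png

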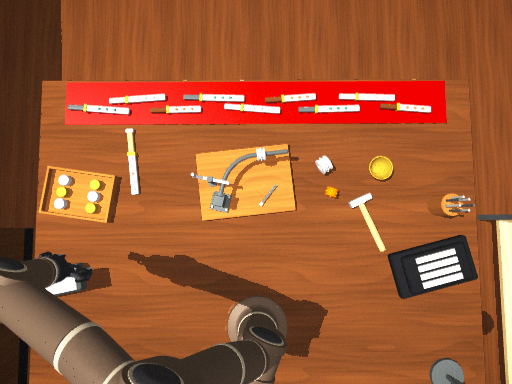

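The scene picture shows the stand at about (275,210). The ferrule is on the rod at (278,217), and the larger silver ring at (197,268) and the orange ring at (170,246) lie off the stand. The top picture shows the ferrule at (262,154), with the keeper and its pin on the left at about (195–225,178). Next I'll refine the stand pose.

```bash
cat >> h.py <<'E'
from scipy.optimize import least_squares
from scipy.spatial import cKDTree
def rod(s):  # s along axis from tip, mm; returns xy, heading(rad)
    if s<123: return np.array([0,s-123.]),np.pi/2
    a=(s-123)/130
    if a<np.radians(70): return np.array([-130+130*np.cos(a),130*np.sin(a)]),np.pi/2+a
    e=s-123-130*np.radians(70); return np.array([-85.5,122.2])+e*np.array([-.940,.342]),np.radians(160)
def S2W(p,q): c,s=np.cos(p[2]),np.sin(p[2]); return np.array([p[0],p[1]])+np.atleast_2d(q)/1e3@np.array([[c,-s],[s,c]]).T
E
python3 - <<'E'
from h import *
np.set_printoptions(precision=4,suppress=True)
A=np.array([[0,-123],[0,-123],[0,0],[0,0],[-110.9,131.4],[-110.9,131.4],[-71.9,168.3],[-71.9,168.3]])
B=np.array([[.648,-.1125],[.6448,-.1115],[.6346,.0063],[.6344,.0052],[.5106,.128],[.5095,.1246],[.5424,.1663],[.5427,.167]])
r0=least_squares(lambda p:(S2W(p,A)-B).ravel()*1e3,[.635,.005,.1],x_scale=[.01,.01,.01]); print(r0.x,r0.fun)
P=[cloud(n,np.load(n+"_d.npy")).reshape(-1,3) for n in ["scene","top"]]
path=np.array([rod(s)[0] for s in np.arange(0,300,1.)])
for n,C in zip(["scene","top"],P):
    p=r0.x
    for it in range(3):
        T=cKDTree(S2W(p,path)); m=(C[:,2]>.1)&(C[:,2]<.112); Q=C[m]
        d,i=T.query(Q[:,:2]); Q=Q[(d<.014)&(i>3)&((i<75)|(i>130))&(i<265)]
        f=lambda p:cKDTree(S2W(p,path)).query(Q[:,:2])[0]*1e3
        # centre tip cannot be seen by normal distance: weak prior on predicted points
        p=least_squares(lambda p:np.r_[f(p)/np.sqrt(len(Q))*6,(S2W(p,A)-B).ravel()*1e3*.3],p,x_scale=[.01,.01,.01],loss='soft_l1').x
    print(n,p,len(Q),f(p).mean())
    h=C[(C[:,2]>.125)&(C[:,2]<.18)&(np.hypot(C[:,0]-.545,C[:,1]-.17)<.09)]
    print("pin",len(h),h.mean(0) if len(h) else 0)
    g=C[(C[:,2]>.112)&(C[:,2]<.13)&(np.hypot(C[:,0]-.64,C[:,1]+.015)<.04)]; print("fer top",len(g),g.mean(0))
E
```

```text
[0.6337 0.0078 0.1106] [-0.7511 -1.934   2.4489 -2.934  -0.9281  1.5144 -0.7281  2.6144 -1.6547
 -1.8299 -0.5547  1.5701  1.2339  0.8495  0.9339  0.1495]
scene [0.6364 0.0067 0.1197] 326 3.649915901672285
pin 46 [0.5587 0.216  0.1481]
fer top 103 [ 0.6391 -0.0166  0.1166]
top [0.6318 0.0066 0.1086] 240 3.916233558050861
pin 23 [0.5516 0.2048 0.1482]
fer top 76 [ 0.6333 -0.017   0.1178]
```

```bash
python3 -m creep '0 0 -1.39 289 -344 0 0.5;0 0 -1.39 289 -344 0 0.5;0 0 -1.39 289 -344 0 0.5;0 0 -1.39 289 -344 0 0.5;0 0 -1.39 289 -344 0 0.5;0 0 -1.39 289 -344 0 0.5;0 0 -1.39 289 -344 0 0.5;0 0 -1.39 289 -344 0 0.5;0 0 -1.39 289 -344 0 0.5;0 0 -1.39 289 -344 0 0.5;0 0 -1.39 289 -344 0 0.5;0 0 -1.39 289 -344 0 0.5;0 0 -1.39 289 -344 0 0.5;0 0 -1.39 289 -344 0 0.5;0 0 -1.39 289 -344 0 0.5;0 0 -1.39 289 -344 0 0.5'
python3 - <<'E'
from h import *
np.set_printoptions(precision=4,suppress=True)
im,d=grab_frame("wrist"); save("w1",im)
for l in ["pivot","keeper_pin","home"]:
    print(l,[(round(x["p"],2),toW("wrist",x["point"])) for x in models.place_of("wrist",l)[:3]])
C=cloud("wrist",d).reshape(-1,3); h=C[(C[:,2]>.155)&(C[:,2]<.175)&(np.hypot(C[:,0]-.557,C[:,1]-.22)<.04)]; print(len(h),h.mean(0),np.median(h,0))
E
```

```text
time: 2.23
position: [0.5564, 0.2222, 0.2452]
ee_rot: [0.793, 0.61, -0.0, -0.0]
contact_force: [-1.3, 0.4, 0.4]
gripper_width: 0.498
finger_force: 0.0
pivot [(0.63, array([0.5425, 0.1685, 0.1134]))]
keeper_pin [(0.97, array([0.5559, 0.22  , 0.1464]))]
home [(0.72, array([0.5073, 0.1246, 0.1046]))]
292 [0.5557 0.2209 0.164 ] [0.5556 0.2211 0.1649]
```

View pics/w1.png

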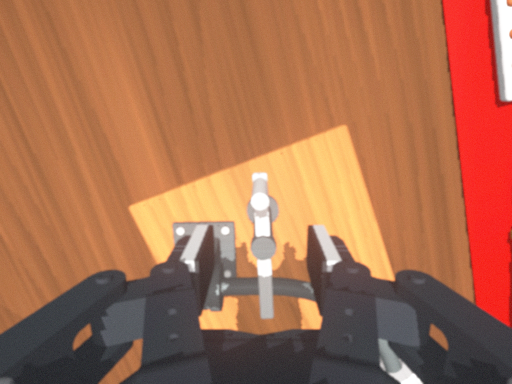

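The wrist view shows the pin at (260,203), midway between the fingers, with the pivot at (263,245). The keeper is essentially shut. I'll descend and pinch the pin.

```bash
python3 -m creep '0 0 0 -1 -1 -50 0.5;0 0 0 -1 -1 -90 0.5;0 0 0 -1 -1 -107 0.5;0 0 0 -1 -1 -107 0.5;0 0 0 -1 -1 -107 0;0 0 0 -1 -1 -107 0;0 0 0 -1 -1 -107 0;0 0 0 -1 -1 -107 0;0 0 0 -1 -1 -107 0;0 0 0 -1 -1 -107 0'
python3 - <<'E'
import numpy as np
from h import manip
o=manip.get_obs()['position']
pv=np.array([542.6,167.3]); v=np.array([555.6,220.7])-pv
for k in range(1,14):
    a=k*.125; c,s=np.cos(a),np.sin(a); print(round(a,3),np.round(np.array([[c,-s],[s,c]])@v-v))
print(o)
E
```

```text
time: 3.27
position: [0.5575, 0.2201, 0.1405]
ee_rot: [0.794, 0.608, 0.002, 0.0]
contact_force: [-0.9, 0.5, 6.9]
gripper_width: 0.119
finger_force: 58.5
0.125 [-7.  1.]
0.25 [-14.   2.]
0.375 [-20.   1.]
0.5 [-27.  -0.]
0.625 [-34.  -2.]
0.75 [-40.  -5.]
0.875 [-46.  -9.]
1.0 [-51. -14.]
1.125 [-56. -19.]
1.25 [-60. -24.]
1.375 [-63. -30.]
1.5 [-65. -37.]
1.625 [-67. -43.]
[0.55753418 0.22010557 0.14047928]
```

```bash
python3 -m creep '0 0 0.12 -7 1 0 0;0 0 0.24 -14 2 0 0;0 0 0.36 -20 1 0 0;0 0 0.49 -27 0 0 0;0 0 0.61 -34 -2 0 0;0 0 0.74 -40 -5 0 0;0 0 0.86 -46 -9 0 0;0 0 0.98 -51 -14 0 0;0 0 1.11 -56 -19 0 0;0 0 1.23 -60 -24 0 0;0 0 1.35 -63 -30 0 0;0 0 1.48 -65 -37 0 0;0 0 1.6 -67 -43 0 0;0 0 1.6 -67 -44 0 0;0 0 1.6 -67 -44 0 0'
```

```text
time: 4.52
position: [0.4906, 0.1766, 0.1404]
ee_rot: [0.116, 0.993, 0.002, 0.002]
contact_force: [-1.7, 2.7, 7.3]
gripper_width: 0.123
finger_force: 58.9
```

```bash
python3 -m creep '0 0 0 0 0 0 0.5;0 0 0 0 0 0 0.5;0 0 0 0 0 0 0.5;0 0 0 0 0 40 0.5;0 0 0 0 0 80 0.5;0 0 -1.227 150 -233 110 0.36;0 0 -1.227 150 -233 110 0.36;0 0 -1.227 150 -233 110 0.36;0 0 -1.227 150 -233 110 0.36;0 0 -1.227 150 -233 110 0.36;0 0 -1.227 150 -233 110 0.36;0 0 -1.227 150 -233 110 0.36;0 0 -1.227 150 -233 110 0.36;0 0 -1.227 150 -233 110 0.36;0 0 -1.227 150 -233 110 0.36;0 0 -1.227 150 -233 110 0.36;0 0 -1.227 150 -233 110 0.36;0 0 -1.227 150 -233 110 0.36'
python3 - <<'E'
from h import *
np.set_printoptions(precision=4,suppress=True)
im,d=grab_frame("wrist"); save("w2",im); np.save("w2d.npy",d)
for l in ["ferrule","rod_tip","stand"]:
    print(l,[(round(x["p"],2),toW("wrist",x["point"])) for x in models.place_of("wrist",l)[:3]])
C=cloud("wrist",d).reshape(-1,3); C=C[(C[:,2]>.1025)&(C[:,2]<.113)]
p=[.6337,.0073,.111]; c,s=np.cos(p[2]),np.sin(p[2])
L=(C[:,:2]-p[:2])@np.array([[c,-s],[s,c]])*1e3; L=L[abs(L[:,0])<30]
for y in range(-120,100,10):
    m=abs(L[:,1]-y)<5
    if m.sum()>5: print(y,m.sum(),L[m,0].min().round(1),L[m,0].max().round(1))
tm=grab_frame("top")
for l in ["keeper_pin","pivot"]:
    print(l,[(round(x["p"],2),toW("top",x["point"])) for x in models.place_of("top",l)[:3]])
E
```

```text
time: 6.02
position: [0.6393, -0.0574, 0.2482]
ee_rot: [0.666, 0.746, -0.0, 0.0]
contact_force: [0.1, -0.0, 0.3]
gripper_width: 0.361
finger_force: 0.0
ferrule [(0.64, array([ 0.6078, -0.2529,  0.0298]))]
rod_tip [(0.8, array([ 0.6423, -0.1188,  0.1012]))]
stand [(0.87, array([0.6297, 0.0104, 0.0012]))]
-120 66 -9.0 5.2
-110 187 -9.0 6.1
-100 188 -8.9 6.0
-90 190 -8.9 5.9
-80 196 -8.8 5.9
-70 208 -8.8 6.6
-60 209 -8.7 6.6
-50 217 -8.6 6.5
-40 149 -23.5 21.0
-30 181 -23.4 20.9
-20 200 -21.2 19.8
-10 184 -22.9 21.3
0 247 -8.4 6.8
10 247 -8.3 6.7
20 273 -9.8 5.9
30 278 -12.8 4.2
40 289 -15.8 1.9
50 311 -20.2 -1.2
60 334 -26.0 -4.3
70 161 -28.8 -9.5
keeper_pin [(0.54, array([0.4867, 0.1725, 0.142 ]))]
pivot [(0.79, array([0.5394, 0.1678, 0.1152]))]
```

View pics/w2.png

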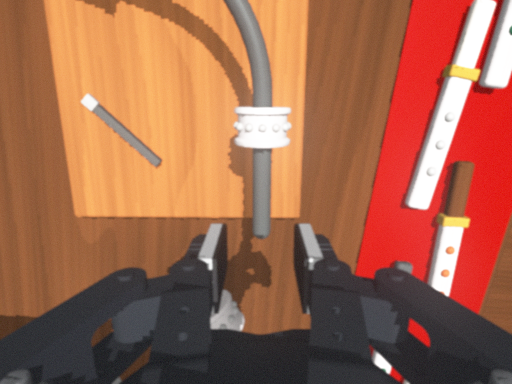

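The wrist view shows the ferrule at (263,127) on the rod. The rod lies midway between the fingers at column 262, and the punch at (120,130) is clear. Next I'll descend astride the rod behind the ferrule.

```bash
python3 -m creep '0 0 0 0 0 -40 0.36;0 0 0 0 0 -80 0.36;0 0 0 0 0 -120 0.36;0 0 0 0 0 -156 0.36;0 0 0 0 0 -156 0.36;0 0 0 0 0 -156 0.36'
python3 - <<'E'
from h import *
p=[.6328,.0072,.1045]; o=manip.get_obs(); x0=o['position']; q=o['ee_rot']
cl=np.arctan2(2*q[0]*q[1],q[1]**2-q[0]**2+0); print(np.degrees(cl))
for s in list(range(65,282,7))+[283]:
    w=S2W(p,rod(s)[0])[0]; h=rod(s+10)[1]-np.pi/2+p[2]
    print(s,round(h-cl,3),np.round((w-x0[:2])*1e3,1))
E
```

```text
time: 6.87
position: [0.6382, -0.0576, 0.0911]
ee_rot: [0.667, 0.745, -0.001, -0.001]
contact_force: [0.0, 0.2, 1.2]
gripper_width: 0.36
finger_force: 0.0
83.69257922612013
65 -1.356 [0.6 7.1]
72 -1.356 [-0.1 14.1]
79 -1.356 [-0.8 21. ]
86 -1.356 [-1.6 28. ]
93 -1.356 [-2.3 34.9]
100 -1.356 [-3.  41.9]
107 -1.356 [-3.8 48.9]
114 -1.349 [-4.5 55.8]
121 -1.295 [-5.2 62.8]
128 -1.241 [-6.  69.7]
135 -1.187 [-7.2 76.6]
142 -1.133 [-8.8 83.5]
149 -1.079 [-10.7  90.2]
156 -1.025 [-13.   96.8]
163 -0.972 [-15.6 103.3]
170 -0.918 [-18.6 109.6]
177 -0.864 [-21.9 115.8]
184 -0.81 [-25.5 121.8]
191 -0.756 [-29.5 127.5]
198 -0.702 [-33.7 133.1]
205 -0.649 [-38.3 138.4]
212 -0.595 [-43.1 143.5]
219 -0.541 [-48.2 148.3]
226 -0.487 [-53.6 152.8]
233 -0.433 [-59.2 157. ]
240 -0.379 [-65.  160.9]
247 -0.325 [-71.  164.5]
254 -0.272 [-77.2 167.8]
261 -0.218 [-83.5 170.7]
268 -0.164 [-90.  173.3]
275 -0.134 [-96.7 175.5]
283 -0.134 [-104.3  177.7]
```

```bash
python3 -m creep '0 0 0 1 7 0 0.36;0 0 0 0 14 0 0.36;0 0 0 -1 21 0 0.36;0 0 0 -1.5 28 0 0.36;0 0 0 -2 35 0 0.36;0 0 0 -3 42 0 0.36;0 0 0 -4 49 0 0.36;0 0 0 -4.5 56 0 0.36;0 0 0.055 -5 63 0 0.36;0 0 0.109 -6 70 0 0.36;0 0 0.163 -7 76.5 0 0.36;0 0 0.217 -9 83.5 0 0.36;0 0 0.271 -10.5 90 0 0.36;0 0 0.325 -13 97 0 0.36;0 0 0.378 -15.5 103 0 0.36;0 0 0.432 -18.5 109.5 0 0.36;0 0 0.432 -18.5 109.5 0 0.36'
python3 - <<'E'
from h import *
np.set_printoptions(precision=4,suppress=True)
im,d=grab_frame("wrist"); save("w3",im)
im,d=grab_frame("scene"); save("s3",cv2.resize(im[130:280,170:370],(800,600)))
print([(round(x["p"],2),toW("scene",x["point"])) for x in models.place_of("scene","ferrule")[:4]])
p=[.6328,.0072,.1045];o=manip.get_obs(); x0=o['position'];c,s=np.cos(p[2]),np.sin(p[2])
print((x0[:2]-p[:2])@np.array([[c,-s],[s,c]])*1e3, rod(170)[0])
E
python3 -c "
import cv2,numpy as np
a=cv2.imread('pics/w3.png');b=cv2.resize(cv2.imread('pics/s3.png'),(288,216));b=cv2.copyMakeBorder(b,0,168,0,0,0);cv2.imwrite('pics/c3.png',np.hstack([a,b]))"
```

```text
time: 8.28
position: [0.62, 0.054, 0.092]
ee_rot: [0.49, 0.872, 0.0, -0.001]
contact_force: [1.0, -0.1, -0.8]
gripper_width: 0.36
finger_force: 0.0
[(0.83, array([ 0.5031, -0.2896,  0.0292])), (0.75, array([ 0.6071, -0.2541,  0.0268])), (0.4, array([0.6085, 0.0801, 0.0951]))]
[-7.361  46.1254] [-8.404  45.9828]
```

View pics/c3.png

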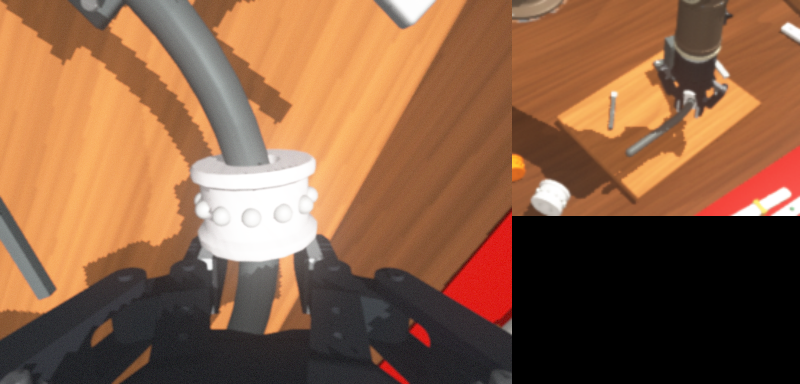

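The wrist view shows the ferrule at (255,205), pushed evenly by both fingers and a third of the way round the bend. I'll continue.

```bash
python3 -m creep '0 0 0.054 -3.5 6 0 0.36;0 0 0.108 -7 12 0 0.36;0 0 0.162 -11 18 0 0.36;0 0 0.216 -15 23.5 0 0.36;0 0 0.27 -19.5 29 0 0.36;0 0 0.324 -24.5 34 0 0.36;0 0 0.377 -29.5 38.5 0 0.36;0 0 0.431 -35 43 0 0.36;0 0 0.485 -40.5 47.5 0 0.36;0 0 0.539 -46.5 51.5 0 0.36;0 0 0.593 -52.5 55 0 0.36;0 0 0.647 -58.5 58 0 0.36;0 0 0.7 -65 61 0 0.36;0 0 0.754 -71.5 63.5 0 0.36;0 0 0.754 -71.5 63.5 0 0.36'
python3 - <<'E'
from h import *
p=[.6328,.0072,.1045];o=manip.get_obs(); x0=o['position'];c,s=np.cos(p[2]),np.sin(p[2])
print((x0[:2]-p[:2])@np.array([[c,-s],[s,c]])*1e3, rod(268)[0])
im,d=grab_frame("wrist"); save("w4",im)
E
```

```text
time: 9.68
position: [0.5486, 0.1157, 0.0923]
ee_rot: [0.136, 0.991, 0.0, -0.0]
contact_force: [0.4, -0.3, -0.0]
gripper_width: 0.362
finger_force: 0.0
[-72.44404241 116.74097614] [-72.82182689 116.75040265]
```

View pics/w4.png

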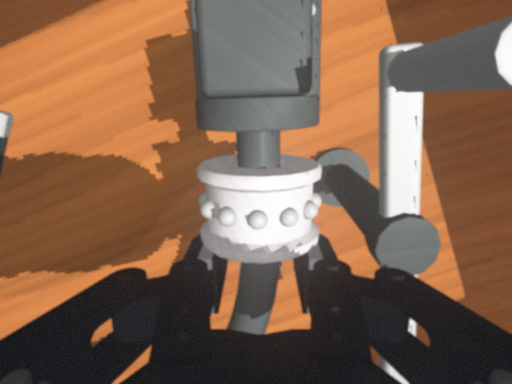

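The wrist view shows the ferrule at (260,200) facing the shoulder disc at (258,112), about 15 mm short. The open keeper is clear on the right.

```bash
python3 -m creep '0 0 0.03 -4 1 0 0.36;0 0 0.03 -8 2 0 0.36;0 0 0.03 -11 3 0 0.36;0 0 0.03 -12.5 3 0 0.36;0 0 0.03 -13.5 3.5 0 0.36;0 0 0.03 -13.5 3.5 0 0.36;0 0 0.03 -13.5 3.5 0 0.36'; python3 -m creep '0 0 0 -1 0 0 0.36;0 0 0 -2 0.5 0 0.36;0 0 0 -2 0.5 0 0.36;0 0 0 -2 0.5 0 0.36'
```

```text
time: 10.32
position: [0.536, 0.1186, 0.0925]
ee_rot: [0.122, 0.992, -0.0, 0.0]
contact_force: [1.6, -3.4, 2.8]
gripper_width: 0.356
finger_force: 2.0
time: 10.65
position: [0.5345, 0.1191, 0.0925]
ee_rot: [0.122, 0.992, -0.0, 0.001]
contact_force: [2.6, -3.1, 2.1]
gripper_width: 0.359
finger_force: 3.3
```

```bash
python3 -m creep '0 0 0 -1 0 0 0.36;0 0 0 -2 0.5 0 0.36;0 0 0 -3 0.5 0 0.36;0 0 0 -3 0.5 0 0.36'; python3 - <<'E'
from h import *
im,d=grab_frame("wrist"); save("w5",im)
E
```

```text
time: 10.98
position: [0.5345, 0.1191, 0.0928]
ee_rot: [0.123, 0.992, 0.0, 0.004]
contact_force: [14.0, -4.2, -6.6]
gripper_width: 0.356
finger_force: 7.7
```

View pics/w5.png

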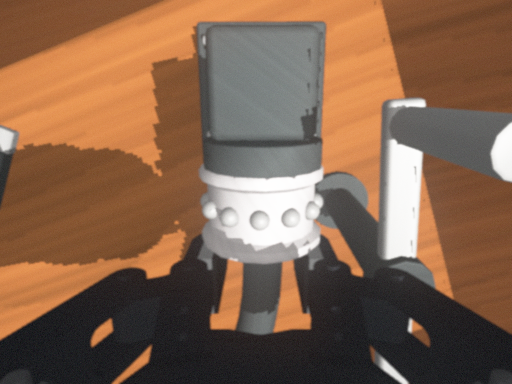

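The ferrule's front face is flush on the shoulder at (262,172), with a 14 N reaction. I'll back off, rise and go to the pin.

```bash
python3 -m creep '0 0 0 6 -1 0 0.36;0 0 0 6 -1 0 0.36;0 0 0 6 -1 40 0.36;0 0 0 6 -1 80 0.36;0 0 0 6 -1 120 0.5;0 0 0 6 -1 150 0.5;0 0 0 -41 57 150 0.5;0 0 0 -41 57 150 0.5;0 0 0 -41 57 150 0.5;0 0 0 -41 57 150 0.5'
python3 - <<'E'
from h import *
np.set_printoptions(precision=4,suppress=True)
im,d=grab_frame("wrist"); save("w6",im)
for l in ["pivot","keeper_pin","home","ferrule"]:
    print(l,[(round(x["p"],2),toW("wrist",x["point"])) for x in models.place_of("wrist",l)[:3]])
C=cloud("wrist",d).reshape(-1,3); h=C[(C[:,2]>.155)&(C[:,2]<.175)&(np.hypot(C[:,0]-.49,C[:,1]-.177)<.03)]; print(len(h),np.median(h,0))
E
```

```text
time: 11.87
position: [0.4877, 0.1793, 0.242]
ee_rot: [0.12, 0.993, 0.0, -0.001]
contact_force: [0.6, -0.1, 0.0]
gripper_width: 0.495
finger_force: 0.0
pivot [(0.94, array([0.5426, 0.165 , 0.117 ]))]
keeper_pin [(0.88, array([0.4964, 0.1732, 0.1449]))]
home [(0.87, array([0.5125, 0.1194, 0.1021]))]
ferrule [(0.9, array([0.5102, 0.1246, 0.0977]))]
302 [0.4898 0.1728 0.1645]
```

View pics/w6.png

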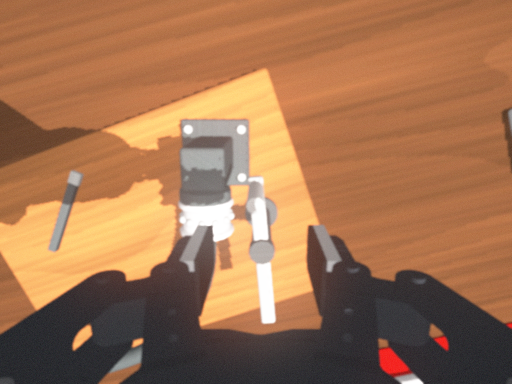

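The wrist view shows the pin at (261,210) between the fingers and the ferrule seated at (207,215). I'll grip the pin and swing the keeper shut.

```bash
python3 -m creep '0 0 0 3 -4 -40 0.5;0 0 0 3 -4 -80 0.5;0 0 0 3 -4 -102 0.5;0 0 0 3 -4 -102 0.5;0 0 0 3 -4 -102 0;0 0 0 3 -4 -102 0;0 0 0 3 -4 -102 0;0 0 0 3 -4 -102 0;0 0 0 3 -4 -102 0'
```

```text
time: 12.87
position: [0.4942, 0.1733, 0.1421]
ee_rot: [0.122, 0.993, 0.001, 0.002]
contact_force: [1.3, -0.0, 6.1]
gripper_width: 0.12
finger_force: 58.5
```

```bash
python3 -m creep '0 0 -0.12 2 7 0 0;0 0 -0.24 4 14 0 0;0 0 -0.36 7 20 0 0;0 0 -0.49 11 25 0 0;0 0 -0.61 16 30 0 0;0 0 -0.73 21 35 0 0;0 0 -0.86 27 39 0 0;0 0 -0.98 33 42 0 0;0 0 -1.1 40 44 0 0;0 0 -1.23 47 45 0 0;0 0 -1.35 53 46 0 0;0 0 -1.48 60 45 0 0;0 0 -1.6 66 44 0 0;0 0 -1.6 66 44 0 0;0 0 -1.6 66 44 0 0'
```

```text
time: 14.12
position: [0.5568, 0.2167, 0.1418]
ee_rot: [0.797, 0.604, -0.002, -0.001]
contact_force: [-12.2, -3.6, 16.6]
gripper_width: 0.12
finger_force: 60.4
```

```bash
python3 -m creep '0 0 0 0 0 0 0.5;0 0 0 0 0 0 0.5;0 0 0 0 0 0 0.5;0 0 0 0 0 40 0.5;0 0 0 0 0 80 0.5;0 0 0 0 0 110 0.5;0 0 0 0 0 110 0.5;0 0 0 0 0 110 0.5'
python3 - <<'E'
from h import *
np.set_printoptions(precision=4,suppress=True)
im,d=grab_frame("wrist"); save("w7",im)
for l in ["pivot","keeper_pin","home","ferrule"]:
    print(l,[(round(x["p"],2),toW("wrist",x["point"])) for x in models.place_of("wrist",l)[:3]])
C=cloud("wrist",d).reshape(-1,3); h=C[(C[:,2]>.155)&(C[:,2]<.175)&(np.hypot(C[:,0]-.557,C[:,1]-.22)<.03)]; print(len(h),np.median(h,0))
E
```

```text
time: 14.78
position: [0.56, 0.2174, 0.2524]
ee_rot: [0.797, 0.604, 0.002, 0.0]
contact_force: [-0.8, -0.3, -0.3]
gripper_width: 0.498
finger_force: 0.0
pivot []
keeper_pin [(0.86, array([0.5533, 0.2193, 0.1412]))]
home []
ferrule [(0.86, array([0.5035, 0.127 , 0.0963]))]
261 [0.5546 0.2204 0.1613]
```

View pics/w7.png

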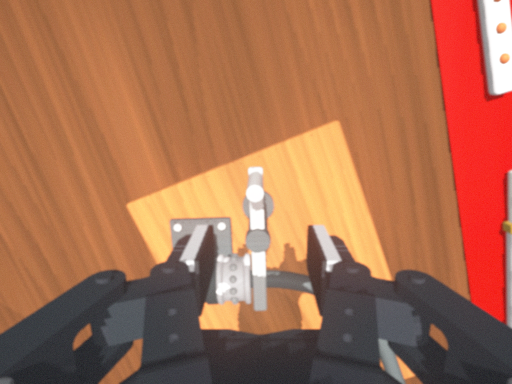

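The keeper bar at column 257 lies parallel to the post plate's edge, so it is square across the rod. It is against its stop just behind the seated ferrule at (235,278), and the gripper is clear.

```bash
python3 -c "
from workcell import manip
print(manip.hand_in())"
```

```text
the job is handed in; nothing more can be done
None
```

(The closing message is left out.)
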